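# Turn the lamp's filter turret to the cross position with the shutter closed

## Robot

A 6-joint arm with a two-finger parallel gripper is mounted at the origin on a cart in front of the work surface, level with it; the furniture and walls round the work are solid. World frame = base frame: x ahead of the robot, y to its left, z up, the work surface at z = 0. Lengths are in m, angles in rad, forces in N, time in s.
With the tool pointing down it reaches from about 0.15 to 0.775 m from the base axis. Payload 6.1 kg.
Tool frame: the origin (TCP) lies at the very end of the fingers, on their centre line; the grasp point (between the pads) lies manip.grip_depth behind it (manip.grip_depth is the distance from the TCP to the grasp point, in m); z points along the fingers, y is the line along which they close (so a half turn about z gives the same grasp; the last joint's range is limited). The gripper opens to 85 mm and grips with 20 to 120 N. Pads are 22 mm wide; open, the fingers measure 114 mm over their backs; the gripper's body (76 mm by 85 mm) begins 54 mm behind the grasp point. The pads swing forward as they close: fully open they stand 13 mm farther back than shut.
Start: joints at [1.206, 0.126, -0.04, 1.405, 0, 1.571], TCP at [0.187, 0.49, 0.231] pointing down, gripper open.
Joint ranges: [-2.72, 2.72], [-0.95, 1.95], [-1.27, 1.35], [-1.78, 2.02], [-1.46, 1.47], [-3.14, 3.14]. Speed limits (rad/s): [2.39, 2.39, 3.01, 3.14, 3.14, 3.14].

## Interface

Orientations are given as [roll, pitch, yaw] about the fixed x, y, z axes, in that order (R = Rz(yaw) Ry(pitch) Rx(roll)).
In Python, from plant import manip, optics, workorder, search_frame, masks_of gives the robot as it stands. The module is installed in compiled form; this text tells all that it offers.
- The arm moves only by the tool arm_command, never from a script. Its argument "motion" is a list that holds one entry, the list of rows, each a list of 7 numbers: the shift along the tool's x, y, z in m, then the turn, a rotation vector about the tool's x, y, z in rad, then the finger opening in m, from 0 to 0.0854. In form: [[[tx, ty, tz, rx, ry, rz, claw], ...]]. A call has 1 to 20 rows; each row shifts and turns the commanded pose from where the row before left it, along the tool's axes as they then stand; what a row does not reach is not made up. A row lasts 1/12 s, in which the tool goes at most 41.7 mm and 7.16 degrees, less where a joint would pass 70% of its speed; a pose out of reach is approached as far as the arm can. A call is refused whole if a number of a shift passes 0.0417 or a number of a turn 0.125, either way. A call with a gripper value outside its range is refused whole. The fingers move at their own pace and stop on an object; the grip force is fixed at half the most. Time passes only in rows, so rows that do not move let the fingers close. It gives the time, the measured TCP pose, the force, the opening and the grip force at its end, in the units of the state.
- manip.observe(): the state, without advancing time (a new reading comes with each control period).
- optics.camera(name): name is "scene" or "top" or "wrist"; returns the picture (480x640x3 uint8, red, green, blue); there is no depth.
- optics.camera_info(name): a dict with "fov_y" (degrees; the focal length in pixels is half the picture's height over the tangent of half this angle, whatever the lens; pixels are square), "cx", "cy" (the principal point, pixels), "k1" (the pictures are not rectified: a ray, as slopes to the right and down, at radius r is drawn at 1 + k1 r^2 times it, then the intrinsics apply), "pose" (4x4, takes a point from camera to world coordinates); the wrist camera has in their place "T_tool_cam" (4x4, takes a point from camera to tool coordinates, whose origin is the TCP and whose axes are the flange's). Camera axes: x right, y down, z forward; pixel columns grow to the right and rows downward; lengths in m; the calibration is good to about 2 mm. A picture is of the moment at which its call begins: read the wrist's pose just before it. camera_info takes no time and is no camera call.
- workorder.close_job(): hands the job in; it is judged then, once.
Trained networks look in the newest picture that a camera, given by its name, has taken for a name from the list of things; names that differ only in an ending like _2 or _b are one class to them, and where a whole thing is asked for, a point or a joint stands for the part that bears it (a point fixed in the world has none). Each returns a list of dicts, best first, with "p" (0 to 1); they miss things now and then, are a little off and sometimes report something else, mostly with a low value. They report only what shows in the picture. A call takes as long as a camera call.
- search_frame(thing, camera): "bbox" ([left, top, width, height] in pixels, round what is visible of it).
- masks_of(thing, camera): "mask" (480x640 bool, what is visible of it) and "bbox" ([left, top, width, height] in pixels, round what is visible of it).
The state is a dict: "clock": time; "qpos": joint angles; "qvel": joint speeds; "joint_efforts": joint torques, N m; "position": TCP position; "eef_rot": TCP orientation; "force": force on the tool from outside, world axes, zero at the start; "wrist_torque": the same for the moment, N m; "gripper_width": opening from 0.0 (shut) to 1.0 (fully open); "grip_force": force on a finger pad.
Only numpy, scipy, OpenCV 4.12 (cv2) and the standard library are available. Lean on these libraries where they do the work, as an engineer would, in place of code of your own. Each camera call takes 0.05 s, during which the arm holds its last target. There are 200 camera calls.

## Task

Push the lamp unit's shutter tab all the way left to close it, then push the upright tab on its filter turret round until it points straight at the middle of the button with the cross, and then push the shutter tab all the way right again to open it. The turret must stay as it is until the shutter is closed, and the shutter must stay closed until the turret has arrived. Only push the tabs with the fingers: do not pinch them from both sides, and do not move any of the loose things standing around the unit.

Things in the scene. Friction and masses are not known exactly. Their poses are not given: they have to be found in the camera images.
- lamp_unit: The fixed white lamp unit: a round housing 188 mm in diameter with a 120 mm wide, square front part reaching 100 mm in front of the turret's axis; its flat deck is 45 mm above the worktop. Origin: on the turret's axis, at worktop height. +x points to the unit's back (away from the robot, give or take 0.4 rad), +y to its left, z up.
- turret (a joint): Angle of the grey filter turret (a disc 108 mm in diameter lying on the deck, top 56 mm above the worktop, on the unit's vertical axis), in rad. 0: pointer towards the unit's +x; positive turns counterclockwise seen from above. Stops at -2.2 and +2.2. It turns with even friction (0.1 N m, about 2 N at the tab), has no detents and stays where it is left. At the start within 0.25 of 0. The buttons lie at +-0.87 and +-1.75.
- pointer (a point): Point on the turret's pointer line, 75 mm from the axis, 56 mm above the worktop: it is over the middle of a button when the turret points at that button. The real pointer is a small steel nose on the turret's rim, 60 mm from the axis, in line with the tab.
- turret_tab (a point): Middle of the turret's upright black tab: a plate standing on the turret, 11 mm thick (across the radius), 26 mm long along the radius (32 to 58 mm from the axis), from 56 to 86 mm above the worktop. Its left (counterclockwise) face is turret_c0, its right face turret_c1. This point is 45 mm from the axis, 71 mm above the worktop.
- shutter (a joint): Position of the shutter slide on the front part of the unit, in m along the unit's +y (left): 0 = open, at the right stop (towards the printed ring); 0.040 = closed, at the left stop (towards the printed solid disc). Friction 1.5 N; stays where it is left. Starts open, within 3 mm of its stop.
- shutter_tab (a point): Middle of the shutter's upright black tab: a plate 11 mm thick along its travel, 24 mm wide across it, from 46 to 76 mm above the worktop, 78 mm in front of the turret's axis. Its left face is shutter_c0, its right face shutter_c1. This point is 61 mm above the worktop. At mid travel it is straight in front of the axis.
- button_cross: Fixed round white button 26 mm in diameter, 4 mm high on the deck, with a raised black upright cross (plus sign) 19 mm across. Four such buttons lie 75 mm from the turret's axis at +-50 and +-100 degrees from the unit's +x; which symbol is where changes. Origin: middle of its underside, 45 mm above the worktop.
- button_bar: The same button with a single black bar.
- button_ring: The same button with a black ring.
- button_disc: The same button with a solid black disc.
- vial: Loose blue-capped vial, 23 mm in diameter, 51 mm high, near the unit's front right; not to be moved. Origin: middle of its underside.
- red_cap_bottle: Loose white bottle with a red cap, 34 mm in diameter, 67 mm high, near the unit's front left; not to be moved. Origin: middle of its underside.
- carton: Loose pale carton 50 x 70 x 45 mm left of the unit; not to be moved. Origin: middle of its underside.
- bench_timer: Loose white bench timer 62 x 68 x 19 mm behind the unit, to the left; not to be moved. Origin: middle of its underside.
- dish: Loose petri dish 60 mm in diameter, 14 mm high, behind the unit, to the right; not to be moved. Origin: middle of its underside.

How it is judged:
On the way, in this order (a step that is already met when the one before it is completed fails the run):
1. the shutter is closed, with the turret still where it started (value of joint shutter above 0.035 m and distance of pointer from where it was at the start of the episode below 0.012 m), for 0.1 s.
2. the turret points at the cross, with the shutter still closed (value of joint shutter above 0.035 m and horizontal distance between pointer and button_cross below 0.01 m), for 0.2 s.
At the end, for the whole second after the job is handed in: The shutter is open again (within 5 mm of its right stop), the turret's pointer line passes the cross button's middle within 10 mm (0.13 rad), and both are at rest (value of joint shutter below 0.005 m and horizontal distance between pointer and button_cross below 0.01 m and velocity of joint turret between -0.02 and 0.02 rad/s and velocity of joint shutter between -0.02 and 0.02 m/s); the robot touches nothing.
It fails at once if the turret was turned, or left between positions, while the shutter was not closed (pointer more than 15 mm from its start and from the cross, shutter more than 10 mm from closed) (value of joint shutter below 0.03 m and distance of pointer from where it was at the start of the episode above 0.015 m and horizontal distance between pointer and button_cross above 0.015 m).
It fails at once if the turret's tab was pinched (pressed on both faces at once) (contact force between the fingers and turret_c0 above 1 N and contact force between the fingers and turret_c1 above 1 N).
It fails at once if the shutter's tab was pinched (pressed on both faces at once) (contact force between the fingers and shutter_c0 above 1 N and contact force between the fingers and shutter_c1 above 1 N).
It fails at once if a loose thing was moved more than 15 mm or lifted (distance of any of vial, red_cap_bottle, carton, bench_timer, dish from where it was at the start of the episode above 0.015 m).
It also fails if it takes over 53 s, if anything falls off the work surface, if the arm or the gripper's body presses on something with over 40 N, if the wrist force passes 120 N, or if a joint passes its speed limit or range.

## Working session

There is one attempt and no reset: what is moved stays moved. The work goes in short steps, Python scripts to look and compute and a tool call to move; the robot and the scene stay as the last step left them, time stands still between calls to the robot, and variables do not carry over. Pictures are saved under pics/ and viewed, at most 10 in all, crops included, and the job is handed in when it is done.

Besides the shell and the picture viewer there is one more tool, called after "Call:" as a command line: name --argument value ..., lists and objects as JSON in quotes. arm_command: Moves the arm, as the interface text tells. Its arguments: {"type":"object","properties":{"motion":{"type":"array","items":{"type":"array","items":{"type":"array","items":{"type":"number"}}}}},"required":["motion"]}

```bash
mkdir -p pics; cat > h.py <<'E'
import numpy as np, cv2
from plant import manip, optics, workorder, search_frame, masks_of
def pix2world(name,uv,z):
    c=optics.camera_info(name); f=240/np.tan(np.radians(c['fov_y'])/2)
    d=(np.array(uv,float)-[c['cx'],c['cy']])/f; s=d.copy()
    for _ in range(20): s=d/(1+c['k1']*(s@s))
    T=np.array(c['pose']); r=T[:3,:3]@[s[0],s[1],1]; o=T[:3,3]
    return o+r*(z-o[2])/r[2]
def world2pix(name,P):
    c=optics.camera_info(name); f=240/np.tan(np.radians(c['fov_y'])/2)
    T=np.array(c['pose']); p=T[:3,:3].T@(np.array(P)-T[:3,3]); s=p[:2]/p[2]
    return s*(1+c['k1']*(s@s))*f+[c['cx'],c['cy']]
E
python3 - <<'E'
from h import *
print(manip.observe(), manip.grip_depth)
for n in("top","scene"):
    im=optics.camera(n); cv2.imwrite(f"pics/{n}0.png",im[:,:,::-1]); c=optics.camera_info(n); print(n,c['fov_y'],np.round(c['pose'],3).tolist())
    for t in("lamp_unit","turret","turret_tab","shutter_tab","button_cross","button_bar","button_ring","button_disc","vial","red_cap_bottle","carton"):
        print(t,[(round(r['p'],2),[round(float(b)) for b in r['bbox']]) for r in search_frame(t,n)[:2]])
E
```

```text
{'clock': 0.0, 'qpos': array([ 1.20598215e+00,  1.26362391e-01, -4.06475608e-02,  1.40541510e+00,
        2.31239008e-05,  1.57079415e+00]), 'qvel': array([-0.00047876, -0.00179878,  0.0007798 , -0.00157791, -0.00079819,
       -0.0009342 ]), 'joint_efforts': array([-2.52835918e-03, -4.35915005e+01,  3.52925456e+01,  1.73216342e-02,
       -9.84191092e-05, -2.94759246e-06]), 'position': array([0.1871461 , 0.49004699, 0.23051962]), 'eef_rot': array([-3.13996393e+00, -2.31274093e-05,  2.77678061e+00]), 'force': array([-0.1710481 , -0.74527961,  0.31049978]), 'wrist_torque': array([-0.02881586,  0.0218113 ,  0.0526674 ]), 'grip_force': 0.0, 'gripper_width': 0.9992598660118247} 0.0187
top 45.770612494616785 [[-0.025, -0.99, 0.138, 0.412], [-1.0, 0.023, -0.013, 0.41], [0.01, -0.139, -0.99, 1.019], [0.0, 0.0, 0.0, 1.0]]
lamp_unit [(0.95, [322, 199, 103, 126]), (0.49, [434, 298, 14, 14])]
turret [(0.59, [341, 231, 62, 68])]
turret_tab [(0.98, [340, 230, 68, 66])]
shutter_tab [(0.41, [378, 304, 13, 14])]
button_cross [(0.7, [324, 268, 14, 11])]
button_bar [(0.7, [320, 267, 18, 16]), (0.66, [396, 232, 18, 13])]
button_ring [(0.66, [333, 234, 12, 14]), (0.38, [380, 302, 9, 15])]
button_disc [(0.52, [408, 265, 17, 16])]
vial [(0.67, [434, 296, 16, 12])]
red_cap_bottle [(0.72, [293, 293, 19, 21])]
carton [(0.7, [260, 230, 42, 30])]
scene 49.19141054665785 [[0.643, -0.384, 0.663, -0.014], [-0.766, -0.345, 0.542, -0.07], [0.021, -0.856, -0.516, 0.545], [0.0, 0.0, 0.0, 1.0]]
lamp_unit [(0.64, [266, 268, 132, 106])]
turret [(0.67, [299, 268, 74, 59])]
turret_tab [(0.86, [301, 273, 73, 54])]
shutter_tab [(0.51, [306, 312, 16, 29])]
button_cross []
button_bar [(0.52, [377, 300, 16, 9])]
button_ring [(0.46, [323, 272, 12, 7])]
button_disc [(0.53, [366, 326, 17, 11])]
vial [(0.78, [369, 358, 18, 35]), (0.22, [394, 277, 31, 28])]
red_cap_bottle [(0.59, [243, 275, 23, 42])]
carton [(0.6, [256, 247, 46, 43])]
```

```bash
python3 - <<'E'
import cv2
a=cv2.imread("pics/top0.png")[180:350,240:470]; cv2.imwrite("pics/topc.png",cv2.resize(a,None,fx=3.45,fy=3.45,interpolation=2))
from h import *
for t,u,z in(("turret",(372,265),.056),("shut",(384,311),.076),("cross",(331,273.5),.049),("ring",(339,241),.049),("bar",(405,238.5),.049),("disc",(416.5,273),.049),("vial",(442,302),.051),("bottle",(302.5,303.5),.067)):
    print(t,pix2world("top",u,z).round(4))
E
```

```text
turret [0.5058 0.3192 0.056 ]
shut [0.4274 0.304  0.076 ]
cross [0.4936 0.3892 0.049 ]
ring [0.5493 0.3739 0.049 ]
bar [0.551  0.2599 0.049 ]
disc [0.491  0.2429 0.049 ]
vial [0.4406 0.2023 0.051 ]
bottle [0.4432 0.4383 0.067 ]
```

View pics/topc.png

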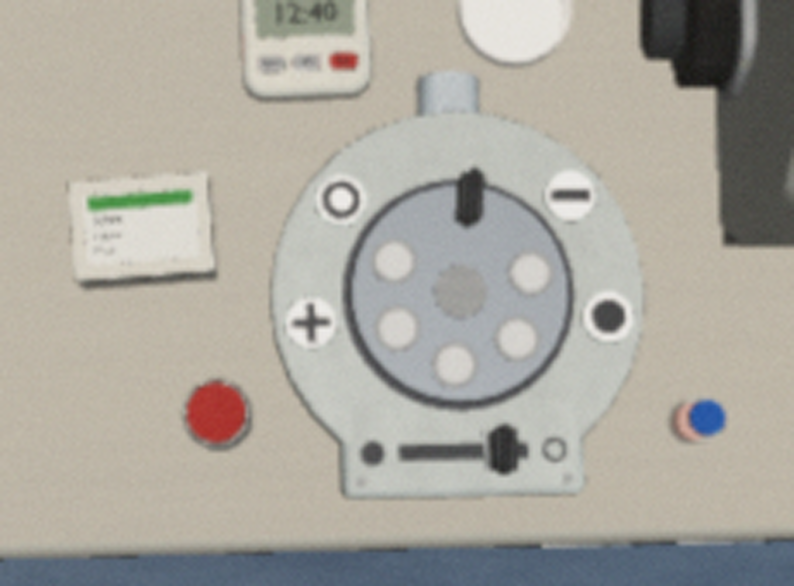

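The crop shows the cross at (311,322), left of the turret. The turret tab is near straight back at (470,197), and the shutter tab is at right (503,450). Next I look at the whole scene for obstacles and fit the unit's pose.

```bash
cat > fit.py <<'E'
from h import *
cr=lambda u:(240+(u[0]+.5)/3.45-.5,180+(u[1]+.5)/3.45-.5)
B={1.745:(311,322),.8727:(341,199),-.8727:(570,195),-1.745:(608,316)}
P=np.array([pix2world("top",cr(u),.049)[:2] for u in B.values()])
L=np.array([[.075*np.cos(a),.075*np.sin(a)] for a in B])
pc,lc=P.mean(0),L.mean(0); U,S,V=np.linalg.svd((L-lc).T@(P-pc)); R=(U@V).T
C=pc-R@lc; yaw=np.arctan2(R[1,0],R[0,0])
if __name__=="__main__":
    print("C",C,"yaw",yaw,"res",np.linalg.norm(L@R.T+C-P,axis=1))
    for n,u,z in(("ttab",(470,180),.086),("ttab_in",(469,215),.086),("shut",(504,438),.076),("shut",(504,465),.076),("vial",(707,418),.051),("bot",(216,412),.067),("darkL",(725,240),.0),("darkT",(640,40),0.1)):
        p=pix2world("top",cr(u),z)[:2]; l=R.T@(p-C); print(n,p.round(4),l.round(4),np.arctan2(l[1],l[0]).round(3))
E
python3 fit.py
```

```text
C [0.5072454  0.31746891] yaw -0.003985447445931011 res [0.00018551 0.00012366 0.00018558 0.00014556]
ttab [0.5581 0.3136] [ 0.0509 -0.0037] -0.072
ttab_in [0.5411 0.3147] [ 0.0339 -0.0027] -0.078
shut [0.4345 0.3009] [-0.0727 -0.0169] -2.914
shut [0.4217 0.3014] [-0.0855 -0.0164] -2.952
vial [0.4425 0.1978] [-0.0643 -0.1199] -2.063
bot [0.4505 0.4385] [-0.0572  0.1208] 2.013
darkL [0.5366 0.1722] [ 0.0299 -0.1452] -1.367
darkT [0.6219 0.231 ] [ 0.115 -0.086] -0.642
```

View pics/top0.png

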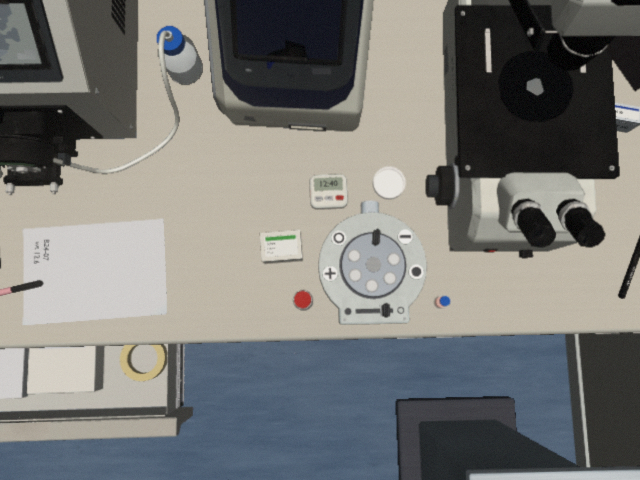

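View pics/scene0.png

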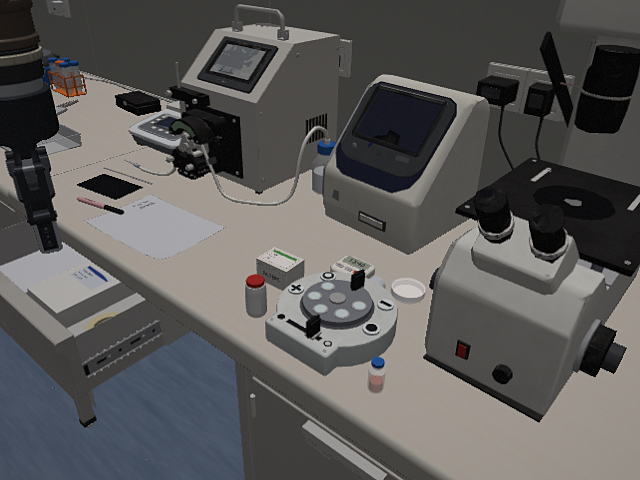

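The pictures show the unit at (0.507, 0.317) with yaw about 0. The microscope is on the right, from y < 0.19, and there is clear room above the unit. I'll close the fingers, set yaw to 90° (tool x = world +y, tool y = world +x) and go to the right of the shutter tab.

Call:
arm_command --motion '[[[0,0,0,0,0,0.1206,0],[0,0,0,0,0,0.1206,0],[0,0,0,0,0,0.1206,0],[0,0,0,0,0,0.1206,0],[0,0,0,0,0,0.1206,0],[0,0,0,0,0,0.1206,0],[0,0,0,0,0,0.1206,0],[0,0,0,0,0,0.1206,0],[0,0,0,0,0,0.1206,0],[0,0,0,0,0,0.1206,0],[-0.0225,0.0242,0.008,0,0,0,0],[-0.0225,0.0242,0.008,0,0,0,0],[-0.0225,0.0242,0.008,0,0,0,0],[-0.0225,0.0242,0.008,0,0,0,0],[-0.0225,0.0242,0.008,0,0,0,0],[-0.0225,0.0242,0.008,0,0,0,0],[-0.0225,0.0242,0.008,0,0,0,0],[-0.0225,0.0242,0.008,0,0,0,0],[-0.0225,0.0242,0.008,0,0,0,0],[-0.0225,0.0242,0.008,0,0,0,0]]]'

```text
clock: 2.87
position: [0.4303, 0.2641, 0.1511]
eef_rot: [3.141, -0.0, 1.571]
force: [1.1, -0.0, -0.7]
gripper_width: 0.004
grip_force: 0.0
```

```bash
python3 - <<'E'
from h import *
o=manip.observe(); print(o['position'])
im=optics.camera("wrist"); cv2.imwrite("pics/w1.png",im[:,:,::-1])
c=optics.camera_info("wrist"); f=240/np.tan(np.radians(c['fov_y'])/2)
from scipy.spatial.transform import Rotation as Ro
T=np.eye(4);T[:3,:3]=Ro.from_euler('xyz',o['eef_rot']).as_matrix();T[:3,3]=o['position'];M=np.linalg.inv(T@np.array(c['T_tool_cam']))
from fit import C
for n,p in dict(tabopen=(C[0]-.078,C[1]-.02,.076),tip=tuple(o['position']),cross=(C[0]-.013,C[1]+.0739,.049),axis=(*C,.056),bar=(C[0]+.048,C[1]-.0575,.049)).items():
    q=(M@[*p,1])[:3]; s=q[:2]/q[2]; print(n,(s*(1+c['k1']*(s@s))*f+[c['cx'],c['cy']]).round(),q[2])
E
```

```text
[0.43030584 0.26414699 0.15110929]
tabopen [318. 197.] 0.22068958924072454
tip [320. 326.] 0.1594625941269247
cross [444.   7.] 0.21746630268012448
axis [460. 154.] 0.23351708062412724
bar [525. 249.] 0.25782295588908344
```

View pics/w1.png

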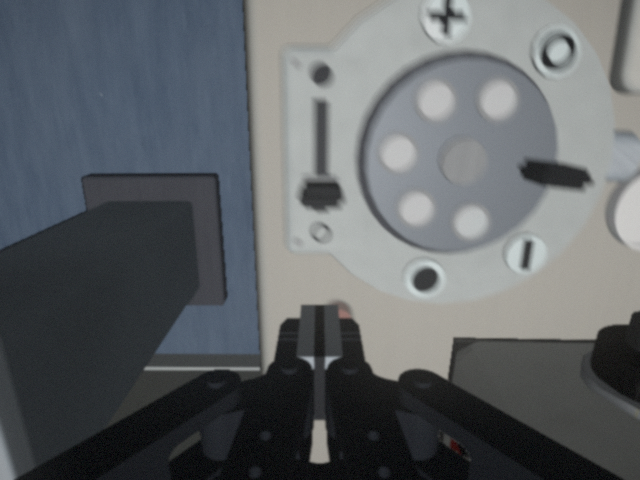

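The picture shows the shutter tab at (321,195), the fingers to its right, and the vial well clear. I'll descend and push left.

Call:
arm_command --motion '[[[0,0,0.024,0,0,0,0],[0,0,0.024,0,0,0,0],[0,0,0.024,0,0,0,0],[0,0,0.023,0,0,0,0],[0.005,0,0,0,0,0,0],[0.005,0,0,0,0,0,0],[0.005,0,0,0,0,0,0],[0.005,0,0,0,0,0,0],[0.005,0,0,0,0,0,0],[0.005,0,0,0,0,0,0],[0.005,0,0,0,0,0,0],[0.005,0,0,0,0,0,0],[0.005,0,0,0,0,0,0],[0.005,0,0,0,0,0,0],[0.005,0,0,0,0,0,0],[0.005,0,0,0,0,0,0],[0.003,0,0,0,0,0,0],[0,0,0,0,0,0,0]]]'

```text
clock: 4.42
position: [0.4292, 0.3202, 0.0564]
eef_rot: [3.139, 0.019, 1.567]
force: [0.5, -33.9, 17.4]
gripper_width: 0.002
grip_force: 17.2
```

Contact was hard at y=0.320, which is where the left stop should be. I'll back off, lift and check.

Call:
arm_command --motion '[[[-0.008,0,0,0,0,0,0],[-0.015,0,0,0,0,0,0],[0,0,-0.03,0,0,0,0],[0,0,-0.03,0,0,0,0],[0,0,-0.02,0,0,0,0],[-0.022,0.02,0,0,0,0,0],[-0.015,0.02,0,0,0,0,0],[0,0,0,0,0,0,0]]]'

```text
clock: 5.08
position: [0.4719, 0.2669, 0.1367]
eef_rot: [3.139, -0.001, 1.568]
force: [-0.1, -0.5, -0.9]
gripper_width: 0.004
grip_force: 0.0
```

```bash
cat > w.py <<'E'
from h import *
import sys
from scipy.spatial.transform import Rotation as Ro
o=manip.observe(); print(o['position'],o['eef_rot'],o['qpos'][5])
im=optics.camera("wrist"); t=optics.camera("top")[180:350,240:470]
a=cv2.resize(im,(400,300)); b=cv2.resize(t,(400,296),interpolation=2); b=np.vstack([b,b[:4]])
cv2.imwrite(sys.argv[1],np.hstack([a,b])[:,:,::-1])
E
python3 w.py pics/w2.png
```

```text
[0.47185822 0.26694525 0.13674745] [ 3.13935245e+00 -8.38982818e-04  1.56838123e+00] 2.088259683882972
```

View pics/w2.png

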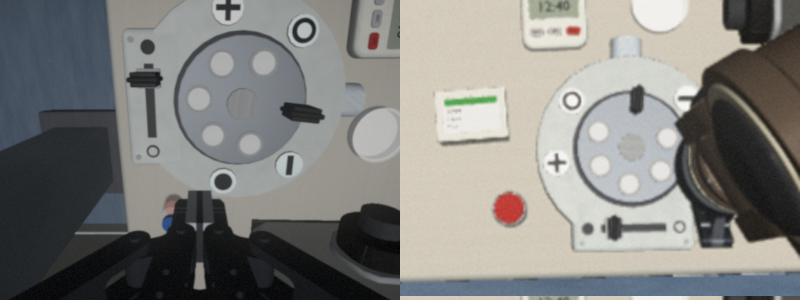

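The shutter is closed (tab at the disc end in both views) and the turret is unchanged. I'll move to the right of the turret tab, descend and close in.

Call:
arm_command --motion '[[[0.005,0.02,0,0,0,0,0],[0.005,0.02,0,0,0,0,0],[0.005,0.02,0,0,0,0,0],[0.006,0.019,0,0,0,0,0],[0,0,0,0,0,0.077,0],[0,0,0.023,0,0,0,0],[0,0,0.023,0,0,0,0],[0,0,0.023,0,0,0,0],[0,0,0,0,0,0,0],[0.002,0,0,0,0,0,0],[0.002,0,0,0,0,0,0],[0,0,0,0,0,0,0]]]'

```text
clock: 6.18
position: [0.5492, 0.2945, 0.069]
eef_rot: [3.14, -0.001, 1.494]
force: [-0.0, 0.1, -0.0]
gripper_width: 0.0
grip_force: 0.0
```

```bash
python3 w.py pics/w3.png
```

```text
[0.54916273 0.29445702 0.0690448 ] [ 3.13972225e+00 -1.37021502e-03  1.49446635e+00] 2.139238435496708
```

View pics/w3.png

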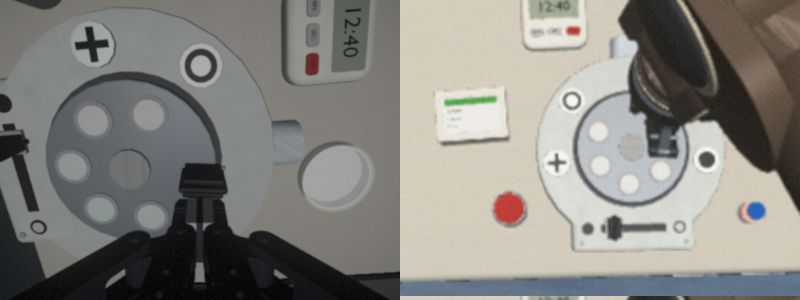

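Fingers are aligned just at the tab's right face, with no force. Now the arc, 20 rows of 0.05 rad.

Call:
arm_command --motion '[[[0.00227,0.00077,0,0,0,-0.05,0],[0.00227,0.00077,0,0,0,-0.05,0],[0.00227,0.00077,0,0,0,-0.05,0],[0.00227,0.00077,0,0,0,-0.05,0],[0.00227,0.00077,0,0,0,-0.05,0],[0.00227,0.00077,0,0,0,-0.05,0],[0.00227,0.00077,0,0,0,-0.05,0],[0.00227,0.00077,0,0,0,-0.05,0],[0.00227,0.00077,0,0,0,-0.05,0],[0.00227,0.00077,0,0,0,-0.05,0],[0.00227,0.00077,0,0,0,-0.05,0],[0.00227,0.00077,0,0,0,-0.05,0],[0.00227,0.00077,0,0,0,-0.05,0],[0.00227,0.00077,0,0,0,-0.05,0],[0.00227,0.00077,0,0,0,-0.05,0],[0.00227,0.00077,0,0,0,-0.05,0],[0.00227,0.00077,0,0,0,-0.05,0],[0.00227,0.00077,0,0,0,-0.05,0],[0.00227,0.00077,0,0,0,-0.05,0],[0.00227,0.00077,0,0,0,-0.05,0]]]'

```text
clock: 7.95
position: [0.547, 0.3398, 0.0689]
eef_rot: [3.138, 0.002, 2.496]
force: [2.4, -0.4, -0.5]
gripper_width: -0.001
grip_force: 1.2
```

```bash
cat > loc.py <<'E'
from h import *
o=manip.observe(); C=np.array([.508,.3165]); th=o['eef_rot'][2]-np.pi/2
d=o['position'][:2]-C; c,s=np.cos(th),np.sin(th)
print("theta_tool",th%6.283,"radial",d@[c,s],"tang",d@[-s,c],o['force'].round(1),o['position'])
E
python3 loc.py
```

```text
theta_tool 0.9248839701449434 radial 0.04202309989428984 tang -0.01710592139305029 [ 2.4 -0.4 -0.5] [0.5469548  0.33976107 0.06888939]
```

Call:
arm_command --motion '[[[0.00227,0.00077,0,0,0,-0.05,0],[0.00227,0.00077,0,0,0,-0.05,0],[0.00227,0.00077,0,0,0,-0.05,0],[0.00227,0.00077,0,0,0,-0.05,0],[0.00227,0.00077,0,0,0,-0.05,0],[0.00227,0.00077,0,0,0,-0.05,0],[0.00227,0.00077,0,0,0,-0.05,0],[0.00227,0.00077,0,0,0,-0.05,0],[0.00227,0.00077,0,0,0,-0.05,0],[0.00227,0.00077,0,0,0,-0.05,0],[0.00227,0.00077,0,0,0,-0.05,0],[0.00227,0.00077,0,0,0,-0.05,0],[0.00227,0.00077,0,0,0,-0.05,0],[0.00227,0.00077,0,0,0,-0.05,0],[0.00227,0.00077,0,0,0,-0.05,0],[0,0,0,0,0,0,0],[0,0,0,0,0,0,0]]]'

```text
clock: 9.37
position: [0.5179, 0.3603, 0.0686]
eef_rot: [3.141, 0.003, -3.041]
force: [1.9, -0.8, 1.4]
gripper_width: 0.003
grip_force: 1.2
```

```bash
python3 loc.py; python3 w.py pics/w4.png
```

```text
theta_tool 1.6713752936443589 radial 0.04256402980163616 tang -0.014217846298319247 [ 1.9 -0.8  1.4] [0.51786405 0.36027835 0.0686258 ]
[0.51786405 0.36027835 0.0686258 ] [ 3.14055244e+00  2.60394956e-03 -3.04082838e+00] 0.5072351351850104
```

View pics/w4.png

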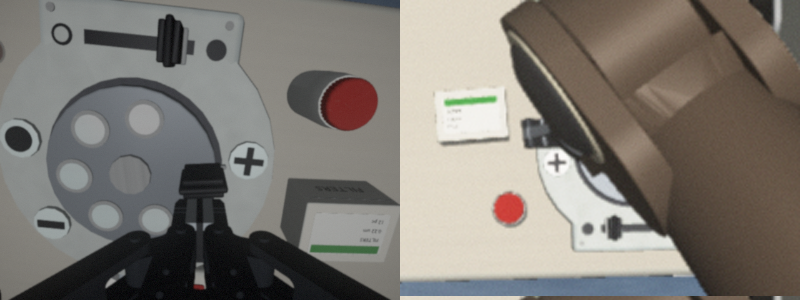

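In the picture the nose points within about 2° of the cross at (248,161). I'll nudge 0.04 rad, dwell, back off and lift.

Call:
arm_command --motion '[[[0.0009,0.0003,0,0,0,-0.02,0],[0.0009,0.0003,0,0,0,-0.02,0],[0,0,0,0,0,0,0],[0,0,0,0,0,0,0],[0,0,0,0,0,0,0],[-0.006,0,0,0,0,0,0],[-0.008,0,0,0,0,0,0],[0,0,0,0,0,0,0],[0,0,-0.03,0,0,0,0],[0,0,-0.03,0,0,0,0],[-0.02,0,-0.03,0,0,0,0],[-0.02,0,-0.02,0,0,0,0],[0,0,0,0,0,0,0]]]'

```text
clock: 10.55
position: [0.5725, 0.369, 0.1819]
eef_rot: [3.139, 0.007, -3.001]
force: [-1.6, -0.2, -0.1]
gripper_width: 0.0
grip_force: 0.0
```

```bash
python3 w.py pics/w5.png
```

```text
[0.57245944 0.36897039 0.18185575] [ 3.13869109  0.00708547 -3.00060886] 0.4316715695127994
```

View pics/w5.png

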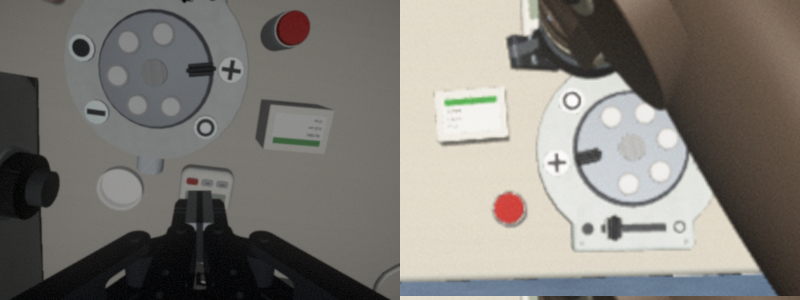

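Both views show the tab pointing squarely at the cross. I'll rotate back and go above the left side of the shutter tab.

Call:
arm_command --motion '[[[0,0,0,0,0,0.1223,0],[0,0,0,0,0,0.1223,0],[0,0,0,0,0,0.1223,0],[0,0,0,0,0,0.1223,0],[0,0,0,0,0,0.1223,0],[0,0,0,0,0,0.1223,0],[0,0,0,0,0,0.1223,0],[0,0,0,0,0,0.1223,0],[0,0,0,0,0,0.1223,0],[0,0,0,0,0,0.1223,0],[0,0,0,0,0,0.1223,0],[0,0,0,0,0,0.1223,0],[0,0,0,0,0,0.1223,0],[0,0,0,0,0,0.1223,0],[-0.0005,-0.0285,0,0,0,0,0],[-0.0005,-0.0285,0,0,0,0,0],[-0.0005,-0.0285,0,0,0,0,0],[-0.0005,-0.0285,0,0,0,0,0],[-0.0005,-0.0285,0,0,0,0,0],[0,0,0,0,0,0,0]]]'

```text
clock: 12.32
position: [0.4202, 0.3639, 0.1758]
eef_rot: [-3.137, 0.003, 1.574]
force: [0.4, 0.8, -0.1]
gripper_width: -0.002
grip_force: 0.0
```

Call:
arm_command --motion '[[[0,0.009,0.02,0,0,0,0],[0,0,0.025,0,0,0,0],[0,0,0.025,0,0,0,0],[0,0,0.025,0,0,0,0],[0,0,0.024,0,0,0,0],[0,0,0,0,0,0,0],[-0.005,0,0,0,0,0,0],[-0.005,0,0,0,0,0,0],[-0.005,0,0,0,0,0,0],[-0.005,0,0,0,0,0,0],[-0.005,0,0,0,0,0,0],[-0.005,0,0,0,0,0,0],[-0.005,0,0,0,0,0,0],[-0.005,0,0,0,0,0,0],[-0.005,0,0,0,0,0,0],[-0.004,0,0,0,0,0,0],[-0.002,0,0,0,0,0,0],[0,0,0,0,0,0,0]]]'

```text
clock: 13.82
position: [0.4349, 0.3135, 0.0581]
eef_rot: [-3.141, 0.001, 1.571]
force: [-0.3, 0.2, -0.2]
gripper_width: 0.001
grip_force: 0.0
```

Call:
arm_command --motion '[[[-0.002,0,0,0,0,0,0],[-0.002,0,0,0,0,0,0],[0,0,0,0,0,0,0]]]'

```text
clock: 14.07
position: [0.4349, 0.3125, 0.0583]
eef_rot: [-3.141, -0.005, 1.573]
force: [-0.3, 9.5, -3.9]
gripper_width: 0.002
grip_force: 4.7
```

Firm contact of 9.5 N at y=0.3125 means it is at the right stop. I'll back off, lift and check.

Call:
arm_command --motion '[[[0.006,0,0,0,0,0,0],[0.01,0,0,0,0,0,0],[0,0,-0.03,0,0,0,0],[0,0,-0.03,0,0,0,0],[0,0,-0.03,0,0,0,0],[0,-0.03,-0.02,0,0,0,0],[0.01,-0.038,0,0,0,0,0],[0.01,-0.038,0,0,0,0,0],[0,0,0,0,0,0,0],[0,0,0,0,0,0,0]]]'

```text
clock: 14.9
position: [0.3275, 0.3469, 0.1686]
eef_rot: [3.141, 0.0, 1.575]
force: [1.6, 0.5, 0.5]
gripper_width: 0.001
grip_force: 0.0
```

```bash
python3 - <<'E'
from h import *
a=optics.camera("top")[180:350,240:470]; cv2.imwrite("pics/end.png",cv2.resize(a,None,fx=3.45,fy=3.45,interpolation=2)[:,:,::-1]); o=manip.observe();print(o['position'],o['force'])
E
```

```text
[0.32854055 0.34668251 0.16843944] [-0.21799909  0.15066902 -0.18527199]
```

View pics/end.png

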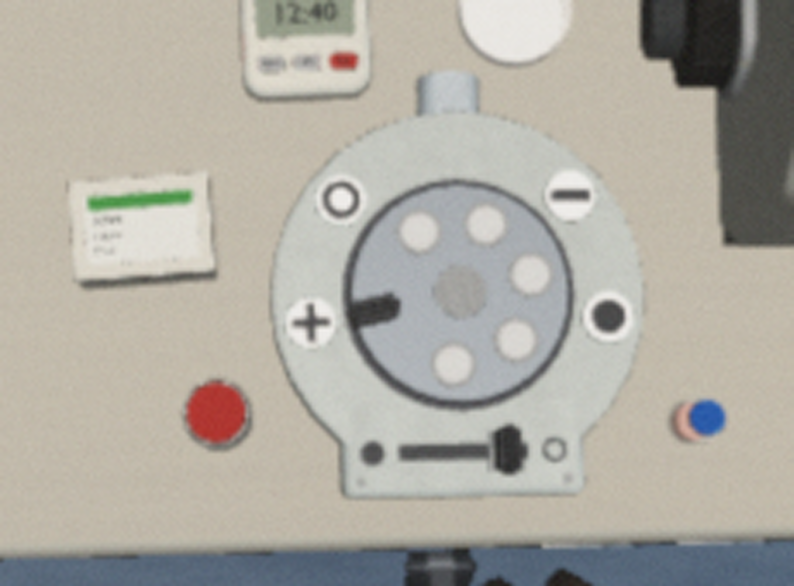

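The final picture shows the turret tab aimed at the cross (311,322), the shutter tab at the right stop (508,450), and the loose things where they were.

```bash
python3 -c "
from plant import workorder; print(workorder.close_job())"
```

```text
the job is handed in; nothing more can be done
None
```

The job is handed in: I closed the shutter, turned the turret to the cross, and pushed the shutter back open. The last picture showed both in place and no loose thing moved. The hand-in call returned no verdict.

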